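Pin a bracket in the weld fixture

TASK

Pin the slotted bracket in the weld fixture: with the fingertips push the three plungers down, each fully home to its stop, in this order: first the one with the large round head, then the one with the square head, then the one with the small round head. Only push: do not pull a plunger up, do not lift the bracket, and leave the angle block, jar and wrench where they are.

Things in the scene. Friction and masses are not known exactly. Their poses are not given: they have to be found in the camera images.
- large_round_top (a point): Plunger with the large round head, a disc 44 mm in diameter, 14 mm thick, black plastic like the others, on a vertical 10 mm pin guided in a blue arm. This point is the centre of the head's flat top face and moves with it; 121 to 124 mm above the table at the start. All face straight up. Which of the three places along the bracket it occupies varies; neighbours are 74 to 106 mm apart.
- large_round (a joint): How far that plunger has been pushed straight down, in m: 0 to 0.003 at the start, 0.020 at its solid stop (fully home: head top about 103.5 mm above the table, head 2.5 mm above the bushing on its arm). Sliding takes about 3 N, no spring: it stays where it is left. It could also be pulled up to -0.010, which is not wanted.
- square_top (a point): Plunger with the square head, 30 x 30 mm, 14 mm thick, black plastic like the others, on a vertical 10 mm pin guided in a blue arm. This point is the centre of the head's flat top face and moves with it; 121 to 124 mm above the table at the start. All face straight up. Which of the three places along the bracket it occupies varies; neighbours are 74 to 106 mm apart.
- square (a joint): How far that plunger has been pushed straight down, in m: 0 to 0.003 at the start, 0.020 at its solid stop (fully home: head top about 103.5 mm above the table, head 2.5 mm above the bushing on its arm). Sliding takes about 3 N, no spring: it stays where it is left. It could also be pulled up to -0.010, which is not wanted.
- small_round_top (a point): Plunger with the small round head, a disc 22 mm in diameter, 14 mm thick, black plastic like the others, on a vertical 10 mm pin guided in a blue arm. This point is the centre of the head's flat top face and moves with it; 121 to 124 mm above the table at the start. All face straight up. Which of the three places along the bracket it occupies varies; neighbours are 74 to 106 mm apart.
- small_round (a joint): How far that plunger has been pushed straight down, in m: 0 to 0.003 at the start, 0.020 at its solid stop (fully home: head top about 103.5 mm above the table, head 2.5 mm above the bushing on its arm). Sliding takes about 3 N, no spring: it stays where it is left. It could also be pulled up to -0.010, which is not wanted.
- fixture: Weld fixture fixed to the table: dark steel plate 170 x 360 x 15 mm, origin at the centre of its underside, y along its length. The plunger axes stand on its line x = -20 mm. Three blue towers on its far side (posts at x = +52 mm) carry level arms 28 mm wide, tops 82 mm above the table, reaching over the bracket to the plungers; the brass bushings end 5 mm above the arms.
- bracket: Loose folded aluminium bracket 70 x 320 mm, 6 mm plate with 8 mm lips up along both edges, with three 20 x 44 mm slots under the plungers, lying in the nest of the fixture. Origin at the centre of its underside, 33 mm above the table; y along its length. It is to stay lying there.
- angle_block: Bystander: loose dark steel angle block, foot 60 x 40 x 10 mm, upright leg 75 mm high, on the table on the robot's side of the fixture. Origin at the centre of its underside.
- jar: Bystander: closed glass jar 60 mm in diameter, 85 mm high, with an aluminium cap, off the fixture's +y end. Origin at the centre of its underside.
- wrench: Bystander: dark steel wrench 170 mm long lying flat on the table off the fixture's -y end. Origin near its middle, on the underside.

How it is judged:
By the outcome, as a careful person would: the job done as asked, in the order asked, and still so for the second after the job is handed in, with the robot touching nothing.
It also fails if it takes over 37 s, if anything falls off the work surface, if the arm or the gripper's body presses on something with over 40 N, if the wrist force passes 120 N, or if a joint passes its speed limit or range.

ROBOT

A 6-joint arm with a two-finger parallel gripper is mounted at the origin on the work surface. World frame = base frame: x ahead of the robot, y to its left, z up, the work surface at z = 0. Lengths are in m, angles in rad, forces in N, time in s.
With the tool pointing down it reaches from about 0.375 to 0.9 m from the base axis. Payload 3.1 kg.
Tool frame: the origin (TCP) lies midway between the tips of the shut fingers; the grasp point (between the pads) lies grip_point_offset behind it (grip_point_offset is the distance from the TCP to the grasp point, in m); y points along the fingers, z is the direction in which the jaws open and shut, and the axes are right-handed (so a half turn about y gives the same grasp; the last joint's range is limited). The gripper opens to 87 mm and grips with 3 to 60 N. Pads are 19 mm wide; open, the fingers measure 117 mm over their backs; the gripper's body (75 mm by 190 mm) begins 51 mm behind the grasp point.
Start: joints at [1.141, 0.527, 1.433, -0, 1.181, -0.178], TCP at [0.156, 0.605, 0.223] pointing down, gripper open.
Joint ranges: [-3.08, 3.08], [-0.75, 2.2], [0.22, 2.44], [-1.43, 4.57], [0, 2.65], [-2.85, 2.85]. Speed limits (rad/s): [2.79, 2.79, 3.14, 3.14, 3.14, 3.14].

INTERFACE

Orientations are given as a unit quaternion [x, y, z, w].
In Python, from rig import * gives the robot as it stands.
- The arm moves only by the tool jog_arm, never from a script. Its argument "increments" is a list that holds one entry, the list of rows, each a list of 7 numbers: the turn, a rotation vector about the world's x, y, z in degrees, then the shift along the world's x, y, z in m, then the closure, from -1 (fully open) to 1 (shut), so that 0 is half open. In form: [[[rx, ry, rz, x, y, z, jaw], ...]]. A call has 1 to 8 rows; each row is the pose to reach, as a shift and turn from the pose measured when the call began; what a row does not reach only later rows make up. A row lasts 1/10 s, in which the tool goes at most 50 mm and 8.59 degrees, less where a joint would pass 70% of its speed; a pose out of reach is approached as far as the arm can. A call with a gripper value outside its range is refused whole. The fingers move at their own pace and stop on an object; "squeeze" is the grip in N (left out, the last holds). Time passes only in rows, so rows that repeat a pose let the fingers close. It gives the time, the measured TCP pose, the force and the opening at its end, in the units of the state.
- get_obs(): the state, without advancing time (a new reading comes with each control period).
- camera(name): name is "scene" or "top" or "wrist"; returns the picture (384x512x3 uint8, red, green, blue); there is no depth.
- camera_info(name): a dict with "K" (3x3 intrinsics, pixels), "R" (3x3) and "t" (3): a world point X has camera coordinates R X + t. Camera axes: x right, y down, z forward; pixel columns grow to the right and rows downward; lengths in m; the calibration is good to about 2 mm. A picture is of the moment at which its call begins: read the wrist's pose just before it. camera_info takes no time and is no camera call; for the wrist camera it gives the pose at the moment of the call.
- hand_in(): hands the job in, once; it reports no verdict.
The state is a dict: "time": time; "q": joint angles; "joint_velocities": joint speeds; "joint_torque": joint torques, N m; "position": TCP position; "tool_rot": TCP orientation; "ft_force": force on the tool from outside, world axes, zero at the start; "moment": the same for the moment, N m; "grip_width": finger opening in m.
Only numpy, scipy, OpenCV 4.12 (cv2) and the standard library are available. Lean on these libraries where they do the work, as an engineer would, in place of code of your own. Each camera call takes 0.05 s, during which the arm holds its last target.

## Working session

There is one attempt and no reset: what is moved stays moved. The work goes in short steps, Python scripts to look and compute and a tool call to move; the robot and the scene stay as the last step left them, time stands still between calls to the robot, and variables do not carry over. Pictures are saved under pics/ and viewed, and the job is handed in when it is done.

Besides the shell and the picture viewer there is one more tool, called after ">>>" in YAML: its name, and indented under it one key for each argument. jog_arm: Moves the arm, as the interface text tells. Its arguments: {"type":"object","properties":{"increments":{"type":"array","items":{"type":"array","items":{"type":"array","items":{"type":"number"}}}},"squeeze":{"type":"number"}},"required":["increments"]}

```bash
mkdir -p pics
python3 - <<'E'
from rig import *
import cv2
o=get_obs();print({k:o[k] for k in('time','position','tool_rot','ft_force','grip_width')})
for n in('scene','top'):
    im=camera(n);cv2.imwrite(f'pics/{n}0.png',cv2.cvtColor(im,cv2.COLOR_RGB2BGR))
    c=camera_info(n);print(n,c)
E
```

```text
{'time': 0.0, 'position': array([0.15537823, 0.60463188, 0.22158428]), 'tool_rot': array([ 0.70222755, -0.08901406,  0.08857677, -0.70079035]), 'ft_force': array([ 0.07879712,  0.48241517, -0.08073684]), 'grip_width': 0.08733578544691904}
scene {'K': array([[415.42798134,   0.        , 260.81125124],
       [  0.        , 415.42798134, 196.52981302],
       [  0.        ,   0.        ,   1.        ]]), 'R': array([[ 0.59772123,  0.8016776 , -0.00650888],
       [ 0.67347482, -0.50650614, -0.53840802],
       [-0.43492643,  0.31743434, -0.84265915]]), 't': array([-0.36295818, -0.32168634,  1.31093554])}
top {'K': array([[402.73940457,   0.        , 247.45726725],
       [  0.        , 402.73940457, 197.3139422 ],
       [  0.        ,   0.        ,   1.        ]]), 'R': array([[ 0.0128797 , -0.9998564 ,  0.01101298],
       [-0.99151858, -0.01419524, -0.12918748],
       [ 0.12932526, -0.00925567, -0.99155903]]), 't': array([0.00664744, 0.58157876, 1.16437798])}
```

View pics/scene0.png

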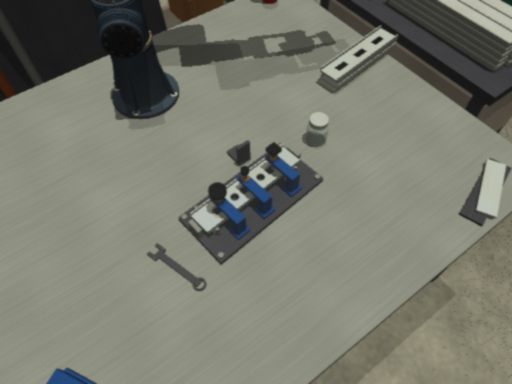

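View pics/top0.png

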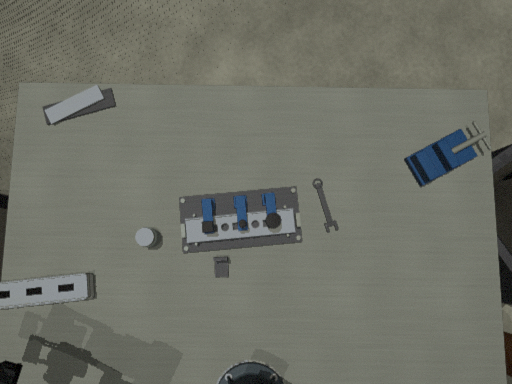

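The scene view shows the large head at about (217,191), the small one at (245,171) and the square one at (273,150). In the top view they are at (273,220), (242,226) and (208,227). I'll zoom in next.

```bash
cat > h.py <<'E'
import numpy as np
def ray(c,u,v,z):
    d=c['R'].T@np.linalg.inv(c['K'])@np.array([u,v,1.]);o=-c['R'].T@c['t']
    return o+d*(z-o[2])/d[2]
def proj(c,X):
    p=c['K']@(c['R']@np.array(X)+c['t']);return p[:2]/p[2]
E
python3 - <<'E'
import cv2
from rig import *
from h import *
a=cv2.imread('pics/top0.png')[180:290,170:310];b=cv2.imread('pics/scene0.png')[130:270,170:330]
cv2.imwrite('pics/topz.png',cv2.resize(a,None,fx=5.5,fy=5.4,interpolation=2))
cv2.imwrite('pics/scz.png',cv2.resize(b,None,fx=4,fy=4,interpolation=2))
for n,ps in(('top',[(273,220),(242,226),(208,227)]),('scene',[(217,188),(245,170),(273,149)])):
    for p in ps: print(n,ray(camera_info(n),*p,.1225).round(4))
E
```

```text
top [ 0.5084 -0.0558  0.1225]
top [0.4907 0.0293 0.1225]
top [0.4867 0.1225 0.1225]
scene [ 0.5069 -0.0519  0.1225]
scene [0.5039 0.0306 0.1225]
scene [0.4933 0.1238 0.1225]
```

View pics/topz.png

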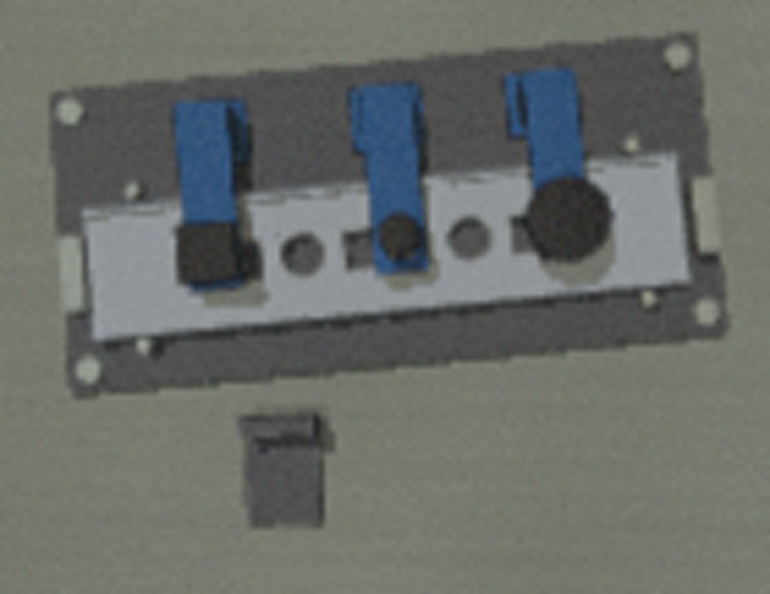

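View pics/scz.png

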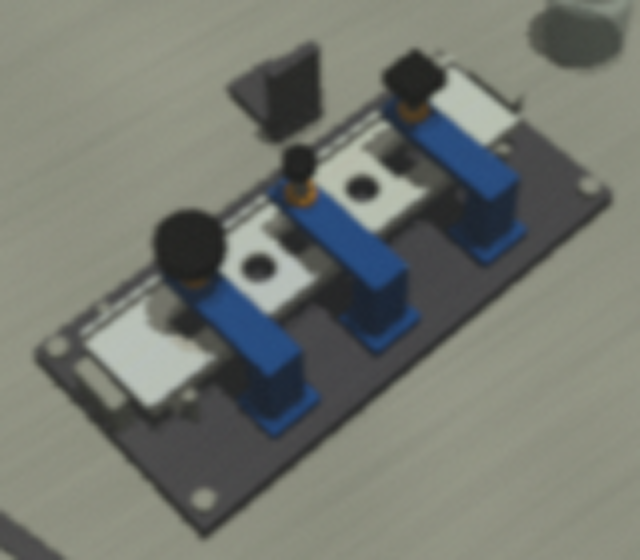

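Run:
```python
from rig import *
from h import *
import numpy as np
from scipy.spatial.transform import Rotation as Ro
o=get_obs();print(Ro.from_quat(o['tool_rot']).as_matrix().round(3),o['time'])
T=[(569,218),(400,234),(207,252)];S=[(189,238),(299,157),(415,74)]
ct,cs=camera_info('top'),camera_info('scene')
for t,s in zip(T,S):
    t=((t[0]+.5)/5.5+169.5,(t[1]+.5)/5.4+179.5);s=((s[0]+.5)/4+169.5,(s[1]+.5)/4+129.5)
    print(ray(ct,*t,.1225).round(4),ray(cs,*s,.1225).round(4))
for n,c in((1,(70,110)),(2,(677,54)),(3,(706,312)),(4,(88,370))):
    print(n,ray(ct,(c[0]+.5)/5.5+169.5,(c[1]+.5)/5.4+179.5,.016).round(4))
```

```text
[[ 0.968 -0.001  0.249]
 [-0.249 -0.002  0.968]
 [-0.    -1.    -0.002]] 0.1
[ 0.5085 -0.0559  0.1225] [ 0.5094 -0.0539  0.1225]
[0.4992 0.0286 0.1225] [0.5003 0.0314 0.1225]
[0.4887 0.1247 0.1225] [0.4916 0.1262 0.1225]
1 [0.5733 0.2117 0.016 ]
2 [ 0.61   -0.1233  0.016 ]
3 [ 0.4651 -0.1389  0.016 ]
4 [0.4287 0.197  0.016 ]
```

>>> jog_arm:
  increments:
    - [[0,0,0,0,0,0,1],[0,0,0,0.05,-0.05,0.0,1],[0,0,0,0.08,-0.09,0.0,1],[0,0,0,0.12,-0.13,0,1],[0,0,0,0.15,-0.17,0,1],[0,0,0,0.18,-0.21,0,1],[0,0,0,0.21,-0.25,0,1],[0,0,0,0.24,-0.29,0,1]]

```text
time: 0.9
position: [0.3801, 0.3345, 0.2217]
tool_rot: [0.702, -0.089, 0.089, -0.701]
ft_force: [-0.4, 0.6, 0.1]
grip_width: 0.0309
```

Both views agree to within 3 mm, and the spacings (85 and 96 mm) fit the given range. The plungers are at: large (0.509, -0.055), small (0.500, 0.030), square (0.490, 0.1255).

>>> jog_arm:
  increments:
    - [[0,0,0,0.016,-0.045,0,1],[0,0,0,0.032,-0.09,0,1],[0,0,0,0.048,-0.135,0,1],[0,0,0,0.064,-0.18,0,1],[0,0,0,0.08,-0.225,0,1],[0,0,0,0.096,-0.27,0,1],[0,0,0,0.112,-0.315,0,1],[0,0,0,0.129,-0.36,0,1]]

```text
time: 1.7
position: [0.5092, -0.0274, 0.2216]
tool_rot: [0.702, -0.089, 0.089, -0.701]
ft_force: [1.7, -0.3, -0.1]
grip_width: 0.0006
```

Next I'll move over the head and down to just above it, then look.

>>> jog_arm:
  increments:
    - [[0,0,0,0,-0.028,0,1],[0,0,0,0,-0.028,-0.03,1],[0,0,0,0,-0.028,-0.06,1],[0,0,0,0,-0.028,-0.08,1],[0,0,0,0,-0.028,-0.08,1]]

```text
time: 2.2
position: [0.5069, -0.0549, 0.1391]
tool_rot: [0.702, -0.092, 0.086, -0.701]
ft_force: [-0.2, 0.9, 0.2]
grip_width: 0.0002
```

Run:
```python
from rig import *
import cv2
for n in('wrist','scene'):
    im=cv2.cvtColor(camera(n),cv2.COLOR_RGB2BGR)
    if n=='scene': im=cv2.resize(im[100:260,150:350],None,fx=3,fy=3,interpolation=2)
    cv2.imwrite(f'pics/{n}1.png',im)
print(get_obs()['position'],get_obs()['ft_force'])
```

```text
[ 0.50921987 -0.05544718  0.14162034] [-1.02979861  0.19427702  0.64023177]
```

View pics/wrist1.png

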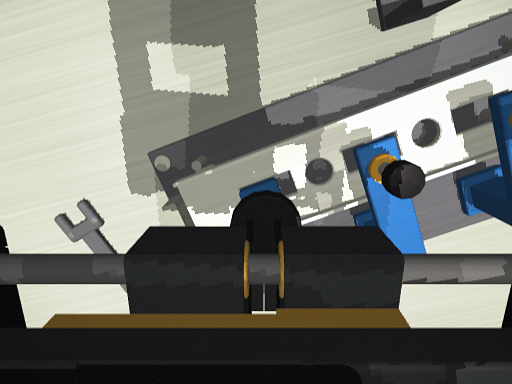

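View pics/scene1.png

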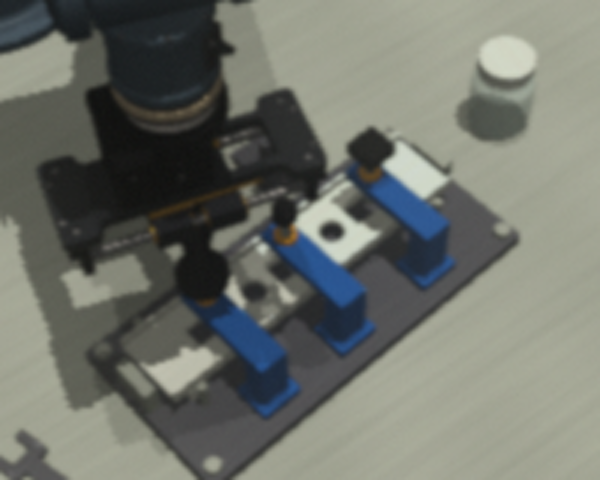

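The closed fingers are centred over the large disc, which sits at (265,205) in the wrist view and (203,270) in the scene crop. I'll push now.

>>> jog_arm:
  increments:
    - [[0,0,0,0,0,-0.01,1],[0,0,0,0,0,-0.016,1],[0,0,0,0,0,-0.021,1],[0,0,0,0,0,-0.025,1],[0,0,0,0,0,-0.029,1],[0,0,0,0,0,-0.033,1],[0,0,0,0,0,-0.035,1],[0,0,0,0,0,-0.035,1]]

```text
time: 3.1
position: [0.5092, -0.0554, 0.1063]
tool_rot: [0.702, -0.089, 0.088, -0.701]
ft_force: [0.1, -1.2, -0.1]
grip_width: 0.0006
```

>>> jog_arm:
  increments:
    - [[0,0,0,0,0,-0.002,1],[0,0,0,0,0,-0.003,1],[0,0,0,0,0,-0.004,1],[0,0,0,0,0,-0.004,1]]

```text
time: 3.5
position: [0.5092, -0.0555, 0.1037]
tool_rot: [0.702, -0.089, 0.088, -0.701]
ft_force: [-2.5, 1.5, 13.8]
grip_width: 0.0005
```

>>> jog_arm:
  increments:
    - [[0,0,0,0,0,-0.001,1],[0,0,0,0,0,-0.002,1],[0,0,0,0,0,-0.002,1],[0,0,0,0,0,-0.002,1]]

```text
time: 3.9
position: [0.5092, -0.0555, 0.1037]
tool_rot: [0.702, -0.089, 0.089, -0.701]
ft_force: [-4.0, 1.2, 17.4]
grip_width: 0.0005
```

The large plunger is against its solid stop: the tip holds at 103.7 mm under 17 N. I'll lift and move to the square head.

>>> jog_arm:
  increments:
    - [[0,0,0,0,0,0.03,1],[0,0,0,0,0,0.065,1],[0,0,0,-0.004,0.04,0.065,1],[0,0,0,-0.009,0.085,0.065,1],[0,0,0,-0.014,0.13,0.065,1],[0,0,0,-0.019,0.181,0.065,1],[0,0,0,-0.019,0.181,0.065,1],[0,0,0,-0.019,0.181,0.035,1]]

```text
time: 4.7
position: [0.4929, 0.1272, 0.1411]
tool_rot: [0.702, -0.084, 0.09, -0.701]
ft_force: [1.2, -0.6, -0.5]
grip_width: 0.0005
```

Run:
```python
from rig import *
import cv2
for n in('wrist','scene'):
    im=cv2.cvtColor(camera(n),cv2.COLOR_RGB2BGR)
    if n=='scene': im=cv2.resize(im[100:260,150:350],None,fx=3,fy=3,interpolation=2)
    cv2.imwrite(f'pics/{n}2.png',im)
print(get_obs()['position'],get_obs()['ft_force'])
```

```text
[0.48767763 0.1253563  0.13626487] [-0.58550314 -0.28369536  0.83503006]
```

View pics/wrist2.png

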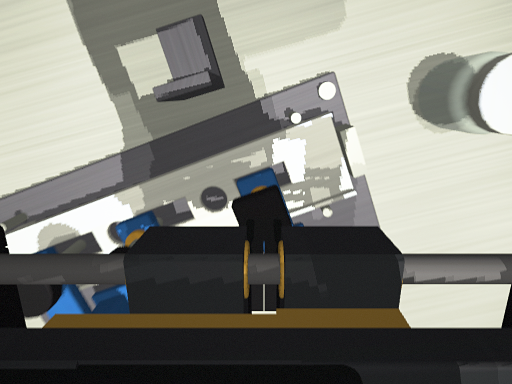

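View pics/scene2.png

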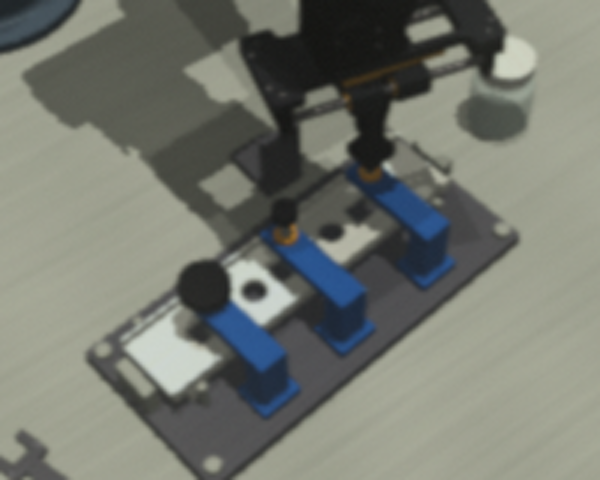

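The fingers are centred on the square head, at (262,205) in the wrist view, and the large head is visibly lower. The jar and angle block are well below the gripper body, so I'll push.

>>> jog_arm:
  increments:
    - [[0,0,0,0.001,0,-0.008,1],[0,0,0,0.001,0,-0.013,1],[0,0,0,0.001,0,-0.017,1],[0,0,0,0.001,0,-0.021,1],[0,0,0,0.001,0,-0.025,1],[0,0,0,0.001,0,-0.029,1],[0,0,0,0.001,0,-0.031,1],[0,0,0,0.001,0,-0.031,1]]

```text
time: 5.6
position: [0.4888, 0.1255, 0.105]
tool_rot: [0.703, -0.091, 0.086, -0.7]
ft_force: [1.4, -0.3, -0.2]
grip_width: 0.0007
```

>>> jog_arm:
  increments:
    - [[0,0,0,0,0,-0.002,1],[0,0,0,0,0,-0.003,1],[0,0,0,0,0,-0.004,1],[0,0,0,0,0,-0.004,1]]

```text
time: 6.0
position: [0.489, 0.1256, 0.1036]
tool_rot: [0.703, -0.09, 0.086, -0.7]
ft_force: [-4.1, -2.0, 21.9]
grip_width: 0.0003
```

The square plunger is home: 103.6 mm under 22 N. Next is the small one at (0.500, 0.030).

>>> jog_arm:
  increments:
    - [[0,0,0,0,0,0.03,1],[0,0,0,0,0,0.055,1],[0,0,0,0.004,-0.04,0.055,1],[0,0,0,0.011,-0.08,0.055,1],[0,0,0,0.011,-0.0955,0.055,1],[0,0,0,0.011,-0.0955,0.045,1],[0,0,0,0.011,-0.0955,0.035,1],[0,0,0,0.011,-0.0955,0.035,1]]

```text
time: 6.8
position: [0.4981, 0.0313, 0.1367]
tool_rot: [0.703, -0.092, 0.084, -0.701]
ft_force: [-0.5, 1.2, -0.5]
grip_width: 0.0002
```

Run:
```python
from rig import *
import cv2
for n in('wrist','scene'):
    im=cv2.cvtColor(camera(n),cv2.COLOR_RGB2BGR)
    if n=='scene': im=cv2.resize(im[100:260,150:350],None,fx=3,fy=3,interpolation=2)
    cv2.imwrite(f'pics/{n}3.png',im)
print(get_obs()['position'],get_obs()['ft_force'])
```

```text
[0.49921769 0.03127158 0.13779895] [ 0.29914397 -0.49178386 -0.02060076]
```

View pics/wrist3.png

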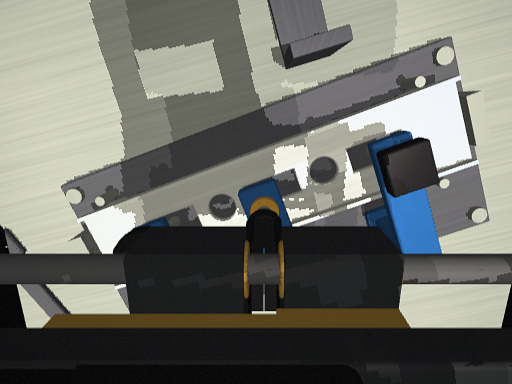

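View pics/scene3.png

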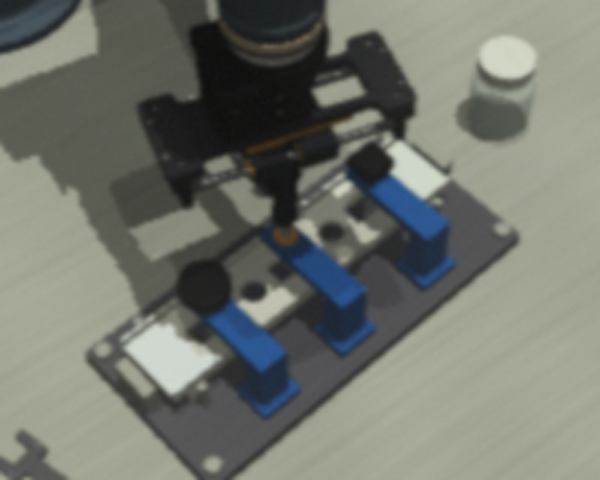

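The fingers are over the small head, at (264,215) in the wrist view, and the other two heads are down. I'll push.

>>> jog_arm:
  increments:
    - [[0,0,0,0,-0.001,-0.008,1],[0,0,0,0,-0.001,-0.014,1],[0,0,0,0,-0.001,-0.018,1],[0,0,0,0,-0.001,-0.022,1],[0,0,0,0,-0.001,-0.026,1],[0,0,0,0,-0.001,-0.03,1],[0,0,0,0,-0.001,-0.032,1],[0,0,0,0,-0.001,-0.032,1]]

```text
time: 7.7
position: [0.4991, 0.0301, 0.1054]
tool_rot: [0.703, -0.09, 0.085, -0.701]
ft_force: [0.6, -0.6, -0.9]
grip_width: 0.0004
```

>>> jog_arm:
  increments:
    - [[0,0,0,0,0,-0.002,1],[0,0,0,0,0,-0.003,1],[0,0,0,0,0,-0.005,1],[0,0,0,0,0,-0.005,1]]

```text
time: 8.1
position: [0.4994, 0.0299, 0.1035]
tool_rot: [0.703, -0.09, 0.085, -0.7]
ft_force: [-5.8, 1.1, 26.8]
grip_width: 0.0004
```

The small plunger is home: 103.5 mm under 27 N. I'll retreat up and back toward the robot so the cameras can see.

>>> jog_arm:
  increments:
    - [[0,0,0,0,0,0.03,1],[0,0,0,0,0,0.07,1],[0,0,0,0,0,0.115,1],[0,0,0,-0.03,0.03,0.15,1],[0,0,0,-0.05,0.08,0.16,1],[0,0,0,-0.08,0.12,0.16,1],[0,0,0,-0.1,0.165,0.16,1],[0,0,0,-0.12,0.205,0.16,1]]

```text
time: 8.9
position: [0.3796, 0.2339, 0.2639]
tool_rot: [0.703, -0.089, 0.086, -0.7]
ft_force: [1.3, -0.3, 0.7]
grip_width: 0.0006
```

>>> jog_arm:
  increments:
    - [[0,0,0,-0.02,0.045,0,1],[0,0,0,-0.04,0.09,0,1],[0,0,0,-0.06,0.135,0,1],[0,0,0,-0.06,0.135,0,1],[0,0,0,-0.06,0.135,0,1]]

```text
time: 9.4
position: [0.3189, 0.3693, 0.2635]
tool_rot: [0.703, -0.088, 0.085, -0.7]
ft_force: [0.3, 0.1, 0.2]
grip_width: 0.0002
```

Run:
```python
from rig import *
import cv2,numpy as np
ims=[]
for n,(r,c) in(('top',(160,170)),('scene',(110,160))):
    im=cv2.cvtColor(camera(n),cv2.COLOR_RGB2BGR)
    o=cv2.imread(f'pics/{n}0.png')
    for x in(o,im): ims.append(cv2.resize(x[r:r+140,c:c+185],(396,298),interpolation=2))
cv2.imwrite('pics/end.png',np.vstack([np.hstack(ims[:2]),np.hstack(ims[2:])]))
o=get_obs();print(o['time'],o['position'],o['ft_force'])
```

```text
9.5 [0.31991217 0.36786918 0.26358818] [-0.06589768 -0.62910892  0.57503409]
```

View pics/end.png

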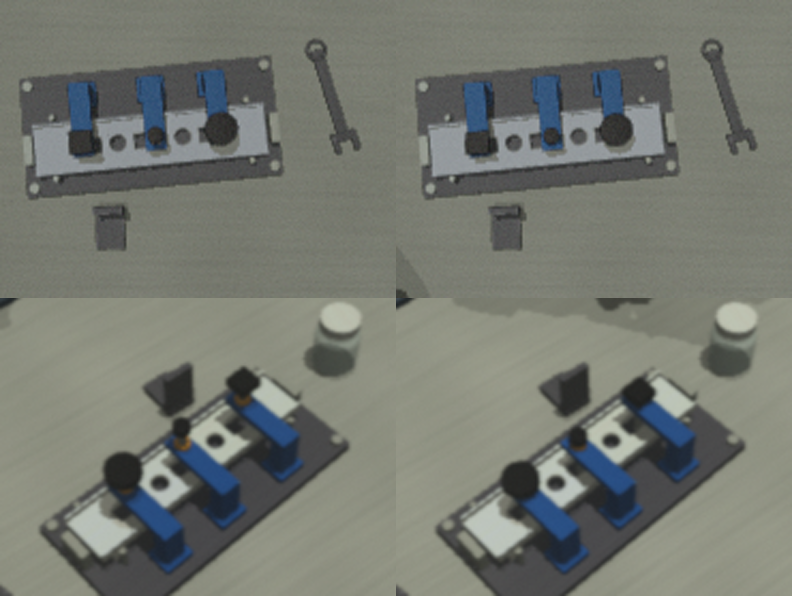

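In the after pictures (right column), all three heads sit down on their bushings. The bracket, angle block, jar and wrench look unmoved. I'll hand in.

```bash
python3 -c "
from rig import *
print(hand_in())"
```

```text
the job is handed in; nothing more can be done
None
```

I pushed the three plungers home with the closed fingertips in the order asked: large round, then square, then small round. I handed the job in at about 9.5 s.

| Plunger | Fingertip height at the stop | Force at the stop |
|---|---|---|
| Large round | 103.7 mm | 17 N |
| Square | 103.6 mm | 22 N |
| Small round | 103.5 mm | 27 N |

These heights match the expected 103.5 mm for fully home. The large round plunger did not move further when I pressed again. I did not repeat that check on the other two.

After the arm backed off clear of everything, the before and after pictures showed all three heads down on their bushings. The bracket, angle block, jar and wrench looked unmoved by eye. No check failed. The only disagreement was up to 3 mm between the two camera views when I first located the heads, well within the head sizes.

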